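Kick down the splash guard's leg and hold the guard upright for clamping

TASK

The clear splash guard is leaning on the black heater block with its red kick leg folded up along its back. While it still leans there, flip the leg over centre so that it drops fully down; then take the guard by the blue grip on its top rail, stand it upright on its feet, clear of the block, and keep it gripped there. It is front-heavy and tips over if let go, and I still have to clamp it, so finish while holding it upright, and leave everything else on the bench where it is.

Things in the scene. Friction and masses are not known exactly. Their poses are not given: they have to be found in the camera images.
- guard_frame (a point): guard's own frame: loose splash guard, 0.75 to 1 kg, 284 x 263 mm: tube frame, clear sheet in front. Origin on the foot tube's axis, midway, rubber feet 22 mm across: 11 mm above the bench. x out of the front (to the block), y along the foot tube, z up the guard. Starts leaning 0.35 rad towards the block; upright is z vertical. It pivots on its round feet and, let go, falls onto the block
- guard: the same splash guard with all it carries; same origin, but these axes are level while the guard leans at the start: use guard_frame for its attitude
- guard_grip (a point): middle of the blue grip on the top rail, 245 mm up the guard's z from its origin; the grip is round, 18 mm across, 110 mm long along the guard's y; below it the tubes' plane is open for 30 mm, then the clear sheet begins, its front face 14 mm in front of that plane
- leg (a joint): angle of the red kick leg about its hinge, rad. 0: folded up (start), resting on a lug 15 degrees past top dead centre, towards the guard's -y. It grows as the leg is pushed towards the guard's +y: 0.26 is top dead centre, beyond which the leg's own weight carries it over and down (in about 2 s) to 3.40, straight down; it comes to rest there within 0.05
- leg_hinge (a point): pivot of the kick leg on the middle of the guard's back, at x -22, y 0, z 85 mm in the guard's frame. As on a bicycle stand its axis points back (-x) and 19 degrees up, so the leg swings sideways across the back (over the top towards +y) and, when down, splays 38 degrees out behind the guard
- leg_foot (a point): centre of the leg's black rubber foot, a ball 20 mm across, 108 mm from the pivot on a round red rod 10 mm thick. Folded it is at x -23, y -26, z 190 mm in the guard's frame, its surface 22 mm off the clear sheet. Down, it meets the bench when the guard leans 0.5 degree back from upright, away from the block, and so stops it falling that way
- block: black dry-block heater with vial wells, fixed, 160 x 300 x 130 mm tall (x, y, z); origin at the centre of its underside; the guard leans on the top edge of its -x side
- carton0: lowest of a column of three closed vial cartons, each 90 x 120 x 45 mm; origin at the centre of its underside
- carton1: middle carton of the column
- carton2: top carton of the column
- vial_rack: blue vial rack, 100 x 140 mm, 48 mm tall with its vials; origin at the centre of its underside
- solvent: amber bottle, 72 mm across, 150 mm tall; origin at the centre of its underside
- septa_jar: white jar with green cap, 60 mm across, 65 mm tall; origin at the centre of its underside
- wrench: steel wrench 150 mm long, lying flat along its x
- clamp: red screw clamp lying flat, about 65 x 145 mm, 23 mm tall

How it is judged (in metres and radians):
On the way, in this order (a step that is already met when the one before it is completed fails the run):
1. the leg is flipped fully down while the guard still leans on the block (value of joint leg above 3.1 rad and angle between guard_frame's own z axis and vertical above 0.25 rad and contact force between guard and block above 0.05 N), for 0.2 s.
2. the guard stands upright on its feet, clear of the block, gripped at its top grip (angle between guard_frame's own z axis and vertical below 0.1 rad and height (world z) of guard below 0.016 m and value of joint leg above 3.1 rad and distance between the grasp point and guard_grip below 0.075 m and contact force between the fingers and guard above 3 N and contact force between guard and block below 0.1 N and linear speed of guard below 0.05 m/s), for 0.3 s.
At the end, for the whole second after the job is handed in: Still held: fingers on the guard with over 3 N, TCP within 75 mm of the middle of its blue grip. Guard upright within 0.1 rad and at rest on its feet (foot tube axis under 16 mm up), not touching the block, leg past 3.1 rad (all of step 2); the arm keeps its last pose, push and grip.
It fails at once if the guard falls or is knocked over (over 0.75 rad from vertical) (angle between guard_frame's own z axis and vertical above 0.75 rad).
It fails at once if another thing on the bench is moved by more than 30 mm (distance of any of carton0, carton1, carton2, vial_rack, solvent, septa_jar, wrench, clamp from where it was at the start of the episode above 0.03 m).
It also fails if it takes over 48 s, if anything falls off the work surface, if the arm or the gripper's body presses on something with over 40 N, if the wrist force passes 120 N, or if a joint passes its speed limit or range.

ROBOT

A 6-joint arm with a two-finger parallel gripper is mounted at the origin on the work surface. World frame = base frame: x ahead of the robot, y to its left, z up, the work surface at z = 0. Lengths are in mm, angles in rad, forces in N, time in s.
With the tool pointing down it reaches from about 350 to 875 mm from the base axis. Payload 4.2 kg.
Tool frame: the origin (TCP) lies between the finger pads, 19 mm behind the fingertips; this is the grasp point; z points along the fingers, y is the line along which they close (so a half turn about z gives the same grasp; the last joint's range is limited). The gripper opens to 85 mm and grips with 20 to 120 N. Pads are 22 mm wide; open, the fingers measure 114 mm over their backs; the gripper's body (76 mm by 85 mm) begins 54 mm behind the grasp point. The pads swing forward as they close: fully open they stand 13 mm farther back than shut.
Start: joints at [0.259, 0.385, 0.008, 0, -1.194, -0.259], TCP at [624.979, 0.025, 250.012] pointing down, gripper open.
Joint ranges: [-3.14, 3.14], [-1.21, 2.06], [-1.07, 1.41], [-3.16, 2.05], [-2.99, -0.16], [-3.1, 3.1]. Speed limits (rad/s): [2.79, 2.79, 3.14, 3.14, 3.14, 3.14].

INTERFACE

Orientations are given as a unit quaternion [x, y, z, w].
In Python, from bench import arm, eyes, order gives the robot as it stands (arm), with the cameras (eyes) and the job (order).
- The arm moves only by the shell command python3 jog.py 'ROWS' [OPENING]. ROWS is rows parted by semicolons, their numbers by spaces, 1 to 10 of them, each of 6 numbers: dx, dy, dz in mm, then a rotation vector rx, ry, rz in rad; each row is the pose to reach, as a shift and turn from the pose commanded when the command began, along the tool's axes at that moment; what a row does not reach only later rows make up. A row lasts 1/10 s, in which the tool goes at most 50 mm and 0.15 rad, less where a joint would pass 70% of its speed; a pose out of reach is approached as far as the arm can. OPENING is the finger opening in mm, set as the command begins (- or left out keeps the last). The fingers move at their own pace and stop on an object; the grip force is fixed at half the most. Time passes only in rows, so rows that do not move let the fingers close. It prints the time, the measured TCP pose, the force, the opening and the grip force at its end.
- arm.read_state(): the state, without advancing time (a new reading comes with each control period).
- eyes.get_image(name): name is "scene" or "side" or "wrist"; returns the picture (420x560x3 uint8, blue, green, red); there is no depth.
- eyes.get_calibration(name): a dict with "K" (3x3 intrinsics, pixels), "rvec" (rotation vector, rad) and "tvec" (3), from world to camera coordinates, as OpenCV has them. Camera axes: x right, y down, z forward; pixel columns grow to the right and rows downward; lengths in mm; the calibration is good to about 2 mm. The wrist camera is an equidistant fisheye: a pixel r from the principal point sees the ray r / f radians off the axis. A picture is of the moment at which its call begins: read the wrist's pose just before it. get_calibration takes no time and is no camera call; for the wrist camera it gives the pose at the moment of the call.
- order.job_done(): hands the job in; it is judged then, once.
The state is a dict: "clock": time; "joints": joint angles; "joint_vel": joint speeds; "joint_efforts": joint torques, N m; "position": TCP position; "ee_rot": TCP orientation; "contact_force": force on the tool from outside, world axes, zero at the start; "wrist_torque": the same for the moment, N m; "gripper_width": finger opening in mm; "grasp_force": force on a finger pad.
Only numpy, scipy, OpenCV 4.12 (cv2) and the standard library are available. Lean on these libraries where they do the work, as an engineer would, in place of code of your own. Each camera call takes 0.05 s, during which the arm holds its last target. There are 200 camera calls.

## Working session

There is one attempt and no reset: what is moved stays moved. The work goes in short steps, Python scripts to look and compute and a shell command to move; the robot and the scene stay as the last step left them, time stands still between calls to the robot, and variables do not carry over. Pictures are saved under pics/ and viewed, at most 10 in all, crops included, and the job is handed in when it is done.

```bash
ls; mkdir -p pics
python3 - <<'E'
from bench import arm, eyes, order
import cv2,numpy as np
s=arm.read_state();print(s)
for n in("scene","side"):
    cv2.imwrite(f"pics/{n}0.png",eyes.get_image(n));c=eyes.get_calibration(n)
    R=cv2.Rodrigues(np.array(c["rvec"],float))[0];print(n,c["K"],-R.T@np.array(c["tvec"],float).ravel(),R[2])
E
```

```text
bench.py
jog.py
pics
{'clock': 0.0, 'joints': array([ 2.58593427e-01,  3.85577965e-01,  6.62957014e-03, -5.03360720e-04,
       -1.19399916e+00, -2.58595649e-01]), 'joint_vel': array([-0.00062625,  0.00057608,  0.00176886, -0.00160727, -0.00144661,
        0.00024415]), 'joint_efforts': array([-9.55001960e-04, -3.92286408e+01,  1.88399577e+01,  4.18616563e+00,
       -4.72148502e-03,  8.27910434e-07]), 'position': array([6.24459166e+02, 1.85447046e-02, 2.48909433e+02]), 'ee_rot': array([-0.7070399 ,  0.70717279,  0.000743  , -0.00081217]), 'contact_force': array([-0.11149475,  0.02016923, -0.51806528]), 'wrist_torque': array([-0.0236876 ,  0.00270758,  0.05398423]), 'grasp_force': 0.0, 'gripper_width': 85.64206527830324}
scene [[388.16100361   0.         275.85598745]
 [  0.         388.16100361 215.21397951]
 [  0.           0.           1.        ]] [1172.71656563  458.15699389  808.02816126] [-0.6405965  -0.44131518 -0.62839242]
side [[432.98624929   0.         275.22784942]
 [  0.         432.98624929 203.63482306]
 [  0.           0.           1.        ]] [-229.91523065 -834.71036018  915.88322689] [ 0.54360794  0.62284793 -0.56262854]
```

View pics/scene0.png

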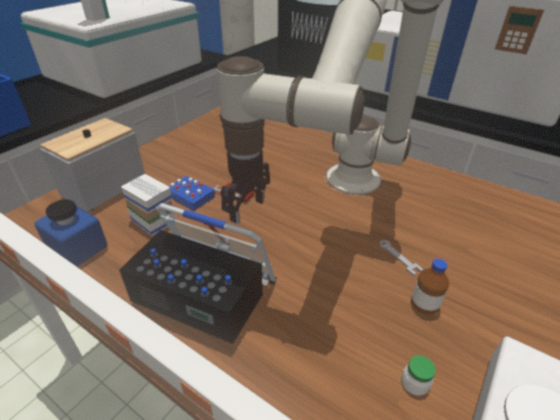

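View pics/side0.png

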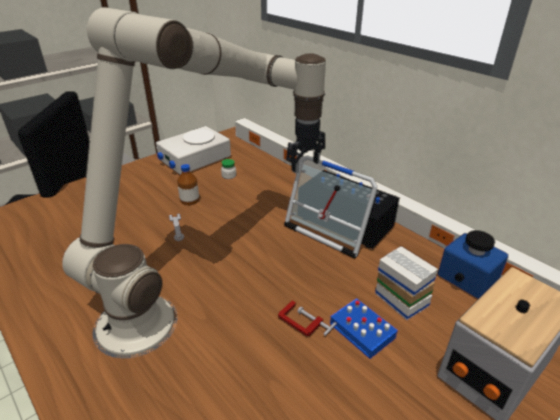

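Scene view: the blue grip is at about (205,218) and the block's top around (195,275). Side view: the guard's back, grip at about (337,167), red leg from (324,214) to (337,188), and the foot tube from (290,226) to (358,248). Next I zoom in on the guard.

Run:
```python
import cv2
a=cv2.imread("pics/side0.png")[140:270,270:410]
b=cv2.imread("pics/scene0.png")[190:290,140:290]
cv2.imwrite("pics/c1.png",cv2.resize(a,None,fx=4.5,fy=4.5,interpolation=cv2.INTER_CUBIC))
cv2.imwrite("pics/c2.png",cv2.resize(b,None,fx=5,fy=5,interpolation=cv2.INTER_CUBIC))
```

```text
(no output)
```

View pics/c1.png

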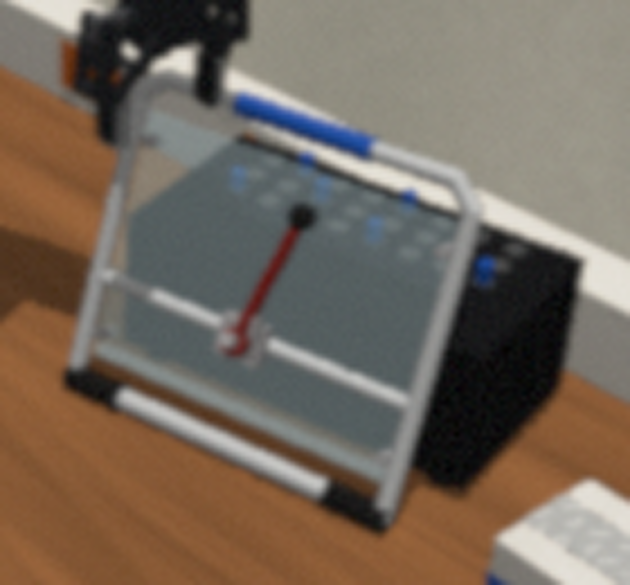

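View pics/c2.png

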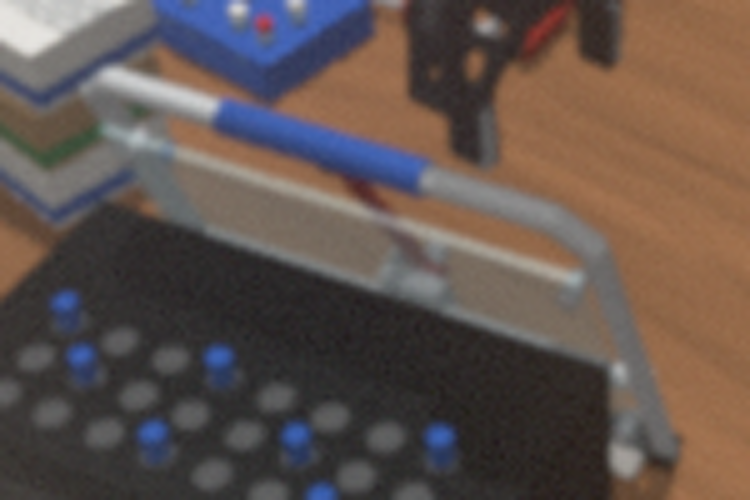

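Crop c1 (side): grip ends (236,103) and (372,146), leg foot (302,215), hinge (236,338), foot-tube ends (68,380) and (388,520). Crop c2 (scene): grip ends (217,115) and (427,175).

```bash
cat > h.py <<'E'
from bench import arm, eyes, order
import cv2,numpy as np
from scipy.spatial.transform import Rotation as Ro
def cam(n):
    c=eyes.get_calibration(n);R=cv2.Rodrigues(np.array(c["rvec"],float))[0];t=np.array(c["tvec"],float).ravel()
    return np.array(c["K"],float),R,t
def ray(n,p):
    K,R,t=cam(n);return -R.T@t,R.T@np.linalg.solve(K,[p[0],p[1],1])
def plane(n,p,z):
    o,d=ray(n,p);return o+d*(z-o[2])/d[2]
def tri(p,q): # scene, side
    o,d=ray("scene",p);a,b=ray("side",q);s=np.linalg.lstsq(np.c_[d,-b],a-o,rcond=None)[0]
    u,v=o+s[0]*d,a+s[1]*b;return (u+v)/2,np.linalg.norm(u-v)
def S(x,y):return 270+x/4.5-.4,140+y/4.5-.4
def C(x,y):return 140+x/5-.4,190+y/5-.4
E
python3 - <<'E'
from h import *
np.set_printoptions(precision=1,suppress=True)
L,e1=tri(C(217,115),S(372,146));L2,e2=tri(C(427,175),S(236,103));print(L,e1,L2,e2,np.linalg.norm(L-L2))
# blue centroid by mask
P={}
for n,(x0,y0,x1,y1) in {"scene":(175,200,235,235),"side":(315,155,360,180)}.items():
    im=cv2.imread(f"pics/{n}0.png");h=cv2.cvtColor(im,cv2.COLOR_BGR2HSV);m=cv2.inRange(h,(105,130,60),(130,255,255));k=np.zeros_like(m);k[y0:y1,x0:x1]=1;m*=k
    c=max(cv2.findContours(m,0,2)[0],key=cv2.contourArea);M=cv2.moments(c);P[n]=(M["m10"]/M["m00"],M["m01"]/M["m00"]);print(n,P[n],cv2.minAreaRect(c))
print("grip",tri(P["scene"],P["side"]))
a=plane("side",S(68,380),11);b=plane("side",S(388,520),11);print(a,b,(a+b)/2,np.linalg.norm(a-b))
a=plane("side",S(117,398),11);b=plane("side",S(328,492),11);print(a,b,(a+b)/2,np.linalg.norm(a-b))
for q in [(610,365),(105,205)]:print("blk",plane("scene",C(*q),130))
E
```

```text
[ 713.7 -118.4  243.7] 3.3159113250709806 [689.1 -12.5 242.3] 1.9306489906498203 108.74386247569569
scene (203.97497497497494, 218.47747747747746) ((203.33375549316406, 218.52642822265625), (40.80329895019531, 5.621118068695068), 17.52556800842285)
side (337.2850877192982, 167.59868421052633) ((336.70001220703125, 167.40000915527344), (30.674089431762695, 3.4785051345825195), 18.434947967529297)
grip (array([700.8, -66.5, 242.1]), np.float64(0.6040692961737413))
[586.1  50.4  11. ] [ 644.7 -219.1   11. ] [615.4 -84.3  11. ] 275.83804154512853
[598.7   8.9  11. ] [ 636. -171.   11.] [617.4 -81.1  11. ] 183.7242834906847
blk [650.8  58.  130. ]
blk [ 710.9 -229.2  130. ]
```

Everything agrees: the grip height is 242 against 241 expected, and the foot tube, grip and block edge all give a yaw of about 0.21. Guard origin is about (618,-83,11). Next I work out the flip moves.

```bash
cat >> h.py <<'E'
np.set_printoptions(precision=3,suppress=True)
yaw=.21;O=np.array([618,-83.,11])
F=np.array([np.cos(yaw),np.sin(yaw),0]);Y=np.array([-np.sin(yaw),np.cos(yaw),0]);Z=np.array([0,0,1.])
def G(x,y,z,lean=.35,o=None):
    X=np.cos(lean)*F-np.sin(lean)*Z;U=np.cos(lean)*Z+np.sin(lean)*F
    return (O if o is None else o)+x*X+y*Y+z*U
def rot(tau):
    z=-Z*np.cos(tau)+F*np.sin(tau);x=-Y;return np.c_[x,np.cross(z,x),z]
def rows(targets,p0=None,R0=None):
    s=arm.read_state()
    if p0 is None:p0=s["position"];R0=Ro.from_quat(s["ee_rot"]).as_matrix()
    for p,tau in targets:
        R=rot(tau);print(np.round(R0.T@(p-p0),1),Ro.from_matrix(R0.T@R).as_rotvec(),"world",p)
E
python3 - <<'E'
from h import *
t=.6;z=rot(t)[:,2]
tcp=lambda y,back=0:G(-23,y,190)+z*(8-19-back)
print("ball",G(-23,-26,190))
rows([(tcp(-70,70),t),(tcp(-70),t),(tcp(5),t)])
E
```

```text
ball [666.008 -99.351 197.367]
[151.9  -5.9 -15.2] [ 0.6   -0.063 -0.204] world [ 630.449 -151.919  264.22 ]
[143.7 -44.7  42.5] [ 0.6   -0.063 -0.204] world [ 669.106 -143.68   206.446]
[ 70.3 -29.1  42.6] [ 0.6   -0.063 -0.204] world [653.471 -70.327 206.446]
```

```bash
python3 jog.py '0 20 -40 0 0 0; 35 30 -50 0.12 0 -0.04; 70 25 -50 0.24 -0.02 -0.08; 105 20 -40 0.36 -0.04 -0.12; 130 10 -30 0.48 -0.05 -0.16; 152 -6 -15 0.6 -0.063 -0.204; 152 -6 -15 0.6 -0.063 -0.204; 152 -6 -15 0.6 -0.063 -0.204' 0
python3 - <<'E'
from h import *
t=.6;z=rot(t)[:,2]
tcp=lambda y,back=0:G(-23,y,190)+z*(8-19-back)
rows([(tcp(-70),t),(tcp(5),t)])
im=eyes.get_image("side");im2=eyes.get_image("scene")
def pr(n,P):
    K,R,tt=cam(n);q=K@(R@P+tt);return q[:2]/q[2]
for P in (G(-23,-26,190),G(-22,0,85),G(0,0,245)):
    q=pr("side",P);print(q);cv2.circle(im,tuple(int(round(v)) for v in q),1,(0,255,0),-1)
cv2.imwrite("pics/s1.png",np.hstack([cv2.resize(im[120:260,270:405],None,fx=3,fy=3),cv2.resize(im2[170:310,160:290],None,fx=3,fy=3)]))
E
```

```text
clock: 0.9
position: [630.6, -152.8, 264.3]
ee_rot: [0.742, -0.602, 0.186, -0.23]
contact_force: [-0.3, -0.2, 0.5]
gripper_width: -0.0
grasp_force: 0.0
[-1.  -0.  70.1] [ 0.    -0.001 -0.002] world [ 669.106 -143.68   206.446]
[-76.    0.1  70.1] [ 0.    -0.001 -0.002] world [653.471 -70.327 206.446]
[336.616 187.672]
[321.715 215.811]
[336.979 167.793]
```

View pics/s1.png

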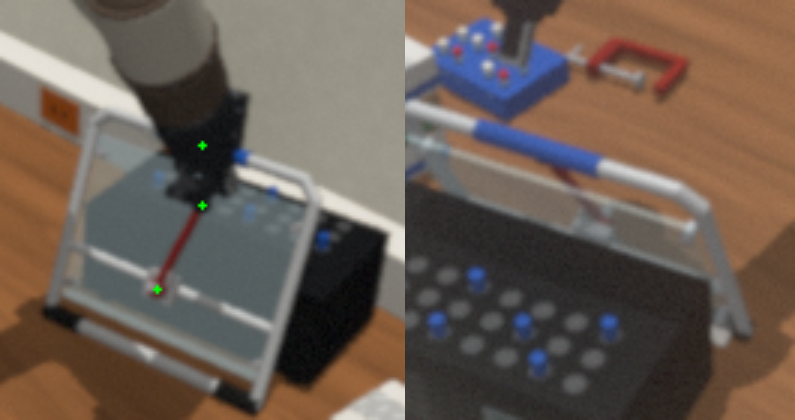

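The projected ball (202,205) and hinge (157,290) fall on the real ones. The closed gripper stands behind the guard with nothing in its way, so I insert and push.

```bash
python3 jog.py '-1 0 30 0 0 0; -1 0 55 0 0 0; -1 0 70 0 0 0; -1 0 70 0 0 0; -16 0 70 0 0 0; -30 0 70 0 0 0; -42 0 70 0 0 0; -54 0 70 0 0 0; -65 0 70 0 0 0; -78 0 70 0 0 0'
python3 jog.py '0 0 0 0 0 0; 0 0 -20 0 0 0; 0 0 -50 0 0 0; 0 0 -80 0 0 0;0 0 -80 0 0 0;0 0 -80 0 0 0'
python3 - <<'E'
from h import *
im=eyes.get_image("side");im2=eyes.get_image("scene")
cv2.imwrite("pics/s2.png",np.hstack([cv2.resize(im[120:260,270:405],None,fx=3,fy=3),cv2.resize(im2[170:310,160:290],None,fx=3,fy=3)]))
E
```

```text
clock: 2.0
position: [653.8, -66.7, 209.4]
ee_rot: [0.742, -0.6, 0.188, -0.231]
contact_force: [-0.4, 0.6, 0.5]
gripper_width: 0.1
grasp_force: 0.0
clock: 2.6
position: [609.2, -77.1, 275.2]
ee_rot: [0.742, -0.6, 0.188, -0.232]
contact_force: [0.4, -0.6, -0.9]
gripper_width: 0.1
grasp_force: 0.0
```

View pics/s2.png

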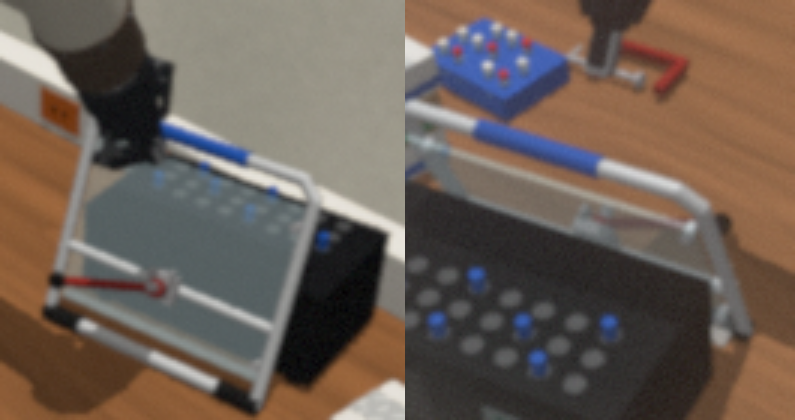

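The leg has gone over centre: it runs level, from (157,285) to (57,281), and is falling on the +y side. The guard still leans. Next I work out the approach to the grip.

Run:
```python
from h import *
g=G(0,0,245);print(g)
rows([(g+[0,0,70],0),(g+[0,0,0],0)])
```

```text
[700.164 -65.487 241.146]
[  7.8 -97.1  20.2] [-0.602  0.     0.   ] world [700.164 -65.487 311.146]
[  7.8 -57.5  77.9] [-0.602  0.     0.   ] world [700.164 -65.487 241.146]
```

```bash
python3 jog.py '0 -28 -40 -0.12 0 0; 2 -45 -40 -0.24 0 0; 4 -60 -25 -0.36 0 0; 6 -80 0 -0.48 0 0; 8 -97 20 -0.6 0 0; 8 -97 20 -0.602 0 0; 8 -97 20 -0.602 0 0; 8 -97 20 -0.602 0 0; 8 -97 20 -0.602 0 0; 8 -97 20 -0.602 0 0' 85
python3 jog.py '0 0 0 0 0 0; 0 0 0 0 0 0; 0 0 0 0 0 0; 0 0 0 0 0 0; 0 0 0 0 0 0; 0 0 0 0 0 0; 0 0 0 0 0 0; 0 0 0 0 0 0; 0 0 0 0 0 0; 0 0 0 0 0 0'
python3 - <<'E'
from h import *
g=G(0,0,245)
rows([(g,0)])
im=eyes.get_image("side");im2=eyes.get_image("wrist")
cv2.imwrite("pics/s3.png",np.hstack([cv2.resize(im[120:260,270:405],None,fx=2.8,fy=2.8),cv2.resize(im2,(420,392))]))
E
```

```text
clock: 3.7
position: [699.1, -66.0, 314.6]
ee_rot: [0.777, -0.629, 0.002, -0.001]
contact_force: [-0.4, 0.4, 0.6]
gripper_width: 85.2
grasp_force: 0.0
clock: 4.7
position: [700.1, -65.7, 311.7]
ee_rot: [0.777, -0.629, 0.0, 0.0]
contact_force: [0.3, -0.1, -0.2]
gripper_width: 85.0
grasp_force: 0.0
[-0.2 -0.1 70.5] [-0. -0.  0.] world [700.164 -65.487 241.146]
```

View pics/s3.png

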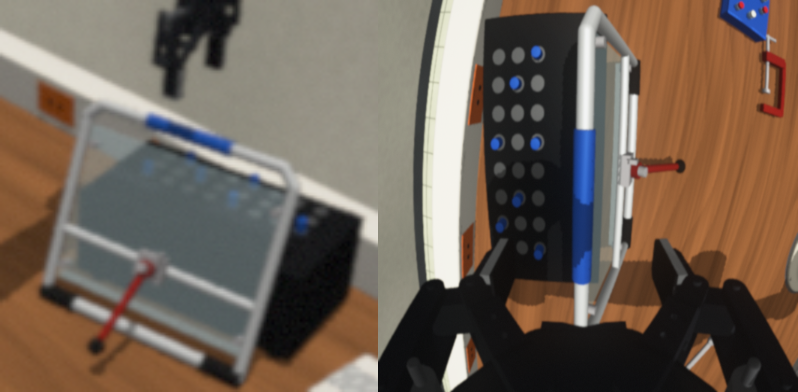

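The leg now points straight back and down, from (150,268) to (95,345), and the grip lies midway between the open fingers. I descend and close.

```bash
python3 jog.py '0 0 30 0 0 0; 0 0 55 0 0 0; 0 0 70 0 0 0; 0 0 70 0 0 0; 0 0 70 0 0 0; 0 0 70 0 0 0'
python3 jog.py '0 0 0 0 0 0; 0 0 0 0 0 0; 0 0 0 0 0 0; 0 0 0 0 0 0; 0 0 0 0 0 0; 0 0 0 0 0 0; 0 0 0 0 0 0; 0 0 0 0 0 0; 0 0 0 0 0 0; 0 0 0 0 0 0' 0
python3 - <<'E'
from h import *
s=arm.read_state();p=s["position"];im=eyes.get_image("side")
def pr(n,P):
    K,R,tt=cam(n);q=K@(R@P+tt);return q[:2]/q[2]
# leg down: foot in guard frame = hinge + 108*(-sin38, 0, -cos38)
print("pred foot",pr("side",G(-22-108*np.sin(np.radians(38)),0,85-108*np.cos(np.radians(38)))))
m=(im.max(2)<55).astype(np.uint8);n,l,st,c=cv2.connectedComponentsWithStats(m[225:262,290:320]);print(st[1:],c[1:]+[290,225])
print(p,G(0,0,245)-p)
for lean in (.35,.27,.19,.11,.03):
    o=O-F*11*(.35-lean)
    q=G(0,0,245,lean,o)-G(0,0,245); R0=rot(0); print(lean,R0.T@q, Ro.from_matrix(R0.T@rot(.35-lean)).as_rotvec())
E
```

```text
clock: 5.4
position: [700.8, -65.7, 243.4]
ee_rot: [0.777, -0.629, 0.001, -0.001]
contact_force: [-0.1, -0.0, -0.1]
gripper_width: 84.7
grasp_force: 0.0
clock: 6.4
position: [700.4, -65.6, 242.0]
ee_rot: [0.777, -0.629, 0.001, -0.0]
contact_force: [1.6, 1.4, 2.5]
gripper_width: 16.2
grasp_force: 58.5
pred foot [305.349 244.165]
[[ 0  0  7  6 26]
 [12 17  4  4 14]] [[292.577 226.692]
 [303.714 243.5  ]]
[700.448 -65.561 241.99 ] [-0.283  0.073 -0.844]
0.35 [0. 0. 0.] [0. 0. 0.]
0.27 [-0.    19.541 -5.978] [0.08 0.   0.  ]
0.19 [ -0.     39.5   -10.445] [ 0.16 -0.    0.  ]
0.11 [ -0.     59.754 -13.373] [ 0.24 -0.    0.  ]
0.03 [ -0.     80.181 -14.743] [0.32 0.   0.  ]
```

The leg foot is within 2 px of its predicted fully-down position, and the grip is held at 58 N. Now I rotate the guard up along its arc.

```bash
python3 jog.py '0 5 -1.7 0.02 0 0; 0 12 -4 0.05 0 0; 0 19.5 -6 0.08 0 0; 0 29.5 -8.4 0.12 0 0; 0 39.5 -10.4 0.16 0 0; 0 49.5 -12 0.2 0 0; 0 59.7 -13.3 0.24 0 0; 0 69.8 -14.1 0.28 0 0; 0 76 -14.4 0.305 0 0; 0 80 -14.5 0.32 0 0'
python3 jog.py '0 0 0 0 0 0; 0 0 0 0 0 0; 0 0 0 0 0 0; 0 0 0 0 0 0; 0 0 0 0 0 0'
python3 - <<'E'
from h import *
im=eyes.get_image("side");im2=eyes.get_image("scene")
s=arm.read_state();print(s["position"],s["contact_force"],s["wrist_torque"],s["grasp_force"])
cv2.imwrite("pics/s4.png",np.hstack([cv2.resize(im[120:260,270:405],None,fx=3,fy=3),cv2.resize(im2[170:310,160:290],None,fx=3,fy=3)]))
E
```

```text
clock: 7.45
position: [620.3, -81.5, 257.0]
ee_rot: [0.768, -0.62, 0.1, -0.125]
contact_force: [-1.1, 5.6, 4.1]
gripper_width: 15.9
grasp_force: 58.4
clock: 7.95
position: [621.1, -81.3, 256.9]
ee_rot: [0.768, -0.62, 0.1, -0.125]
contact_force: [-1.0, 6.4, 4.3]
gripper_width: 16.2
grasp_force: 58.5
[621.097 -81.211 256.956] [-1.72   5.574  3.821] [1.412 0.658 0.42 ] 58.514633774757385
```

View pics/s4.png

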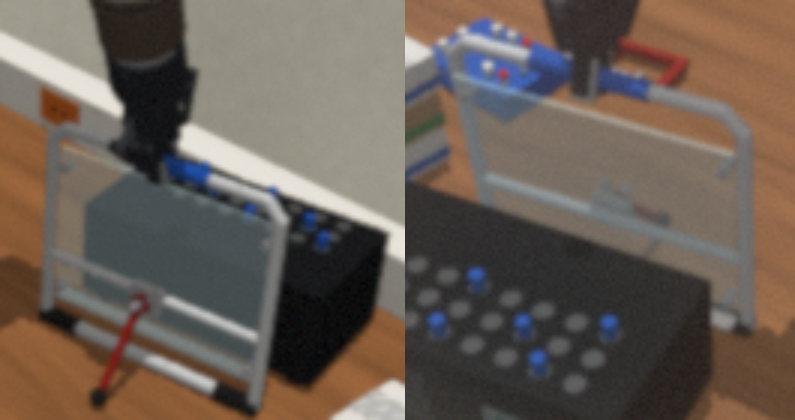

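The guard stands upright with the leg down behind it, ending at (98,397), and there is a gap to the block. I check the lean from the foot-tube junctions at (75,327) and (215,388), and from the grip.

Run:
```python
from h import *
f=lambda x,y:plane("side",(270+x/3-.4,120+y/3-.4),11)
a,b=f(75,327),f(215,388);m=(a+b)/2;p=arm.read_state()["position"]
print(a,b,m,np.linalg.norm(a-b)); d=p-m;print("lean",np.arctan2(d@F,d[2]),"lateral",d@Y, "len",np.hypot(d@F,d[2]))
```

```text
[594.02    8.857  11.   ] [ 633.031 -168.449   11.   ] [613.526 -79.796  11.   ] 181.54761202260065
lean 0.028898191218934603 lateral -2.9624053439126747 len 246.0585622924296
```

The measured lean is 0.029 rad and the foot-to-grip length is 246 mm against 245, so the feet are on the bench. Handing in.

```bash
python3 -c "
from bench import arm, eyes, order
print(order.job_done())"
```

```text
the job is handed in; nothing more can be done
None
```

I flipped the leg fully down while the guard still leaned on the block, then stood the guard upright on its feet, clear of the block (lean about 0.03 rad), and handed in with it still gripped at about 58 N; the hand-in call gave no verdict.

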